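# Motors back into their own trays

## Robot

A 6-joint arm with a two-finger parallel gripper is mounted at the origin on the work surface. World frame = base frame: x ahead of the robot, y to its left, z up, the work surface at z = 0. Lengths are in m, angles in degrees, forces in N, time in s.
With the tool pointing down it reaches from about 0.4 to 0.825 m from the base axis. Payload 7 kg.
Tool frame: the origin (TCP) lies midway between the tips of the shut fingers; the grasp point (between the pads) lies 19 mm behind it (robot.pinch_z is the distance from the TCP to the grasp point, in m); x points along the fingers, z is the direction in which the jaws open and shut, and the axes are right-handed (so a half turn about x gives the same grasp; the last joint's range is limited). The gripper opens to 85 mm and grips with 20 to 120 N. Pads are 22 mm wide; open, the fingers measure 114 mm over their backs; the gripper's body (76 mm by 85 mm) begins 54 mm behind the grasp point. The pads swing forward as they close: fully open they stand 13 mm farther back than shut.
Start: joints at [-50.93, 20.546, 0.682, 0, -70.136, -16.507], TCP at [0.259, -0.623, 0.231] pointing down, gripper open.
Joint ranges: [-176.03, 176.03], [-82.01, 121.73], [-58.28, 71.71], [-173.87, 95.51], [-174.79, -0.11], [-173.66, 173.66]. Speed limits (degrees/s): [136.94, 136.94, 172.46, 180, 180, 180].

## Interface

Orientations are given as [roll, pitch, yaw] about the fixed x, y, z axes, in that order (R = Rz(yaw) Ry(pitch) Rx(roll)).
In Python, from station import observe, imaging, robot gives the robot as it stands.
- The arm moves only by the tool move_arm, never from a script. Its argument "rows" is a list of rows, each a list of 3 entries, a list of its own where there are three numbers: the gripper's target within -1 to 1 (shut at 1, half-way at 0, fully open at -1), then the shift along the tool's x, y, z in m, then the turn about the tool's x in rad. A call has 1 to 10 rows; each row shifts and turns the pose as measured when the row begins, along the tool's axes as they then stand; what a row does not reach is not made up. A row lasts 1/10 s, in which the tool goes at most 50 mm and 8.59 degrees, less where a joint would pass 70% of its speed; a pose out of reach is approached as far as the arm can. A call is refused whole if a number of a shift passes 0.05 or a number of a turn 0.15, either way. A call with a gripper value outside its range is refused whole. The fingers move at their own pace and stop on an object; "squeeze" is the grip in N (left out, the last holds). Time passes only in rows, so rows that do not move let the fingers close. It gives the time, the measured TCP pose, the force and the opening at its end, in the units of the state.
- observe(): the state, without advancing time (a new reading comes with each control period).
- imaging.grab_frame(name): name is "scene" or "top" or "wrist"; returns the picture (480x640x3 uint8, red, green, blue); there is no depth.
- imaging.camera_info(name): a dict with "vfov" (degrees; the focal length in pixels is half the picture's height over the tangent of half this angle, whatever the lens; pixels are square), "cx", "cy" (the principal point, pixels), "R" (3x3) and "t" (3): a world point X has camera coordinates R X + t; the wrist camera has in their place "T_tool_cam" (4x4, takes a point from camera to tool coordinates, whose origin is the TCP and whose axes are the tool frame's). Camera axes: x right, y down, z forward; pixel columns grow to the right and rows downward; lengths in m; the calibration is good to about 2 mm. A picture is of the moment at which its call begins: read the wrist's pose just before it. camera_info takes no time and is no camera call.
- robot.sign_off(): hands the job in, once; it reports no verdict.
The state is a dict: "clock": time; "joints": joint angles; "qd": joint speeds; "tau": joint torques, N m; "ee_pos": TCP position; "tool_rot": TCP orientation; "force": force on the tool from outside, world axes, zero at the start; "wrist_torque": the same for the moment, N m; "finger_gap": opening from 0.0 (shut) to 1.0 (fully open).
Only numpy, scipy, OpenCV 4.12 (cv2) and the standard library are available. Lean on these libraries where they do the work, as an engineer would, in place of code of your own. Each camera call takes 0.05 s, during which the arm holds its last target. There are 200 camera calls.

## Task

The four robot-joint motors were put back into each other's trays: give each its own again, upright in the middle of its tray: the square stepper in the square tray, the servo in the oblong tray and turned lengthwise along it, the wide flat motor in the large round dish and the slim tall motor in the small round dish. Every tray is taken, so park a motor on the free cork pad whenever you need to; do not tip any motor over, and do not knock over or shove away the little jar of screws that stands among the trays.

Things in the scene. Friction and masses are not known exactly. Their poses are not given: they have to be found in the camera images.
- stepper: Loose, stands upright on its base. Origin: centre of its underside; z up along its shaft. Square stepper motor, 42 x 42 mm in plan, body 40 mm high, dark with aluminium end caps; thin shaft (5 mm) on top to 58 mm. x, y along its sides. 0.2 to 0.37 kg.
- servo: Loose, stands upright on its base. Origin: centre of its underside; z up along its shaft. Black oblong hobby servo, body 40 mm along x by 20 mm along y by 38 mm high; two 3 mm thick ears at 27 to 30 mm height make it 54 mm long along x; small round white horn on top, at x = +10 mm, to 44 mm. About 0.07 kg.
- flat_motor: Loose, stands upright on its base. Origin: centre of its underside; z up along its shaft. Wide flat round motor, dark steel, 56 mm in diameter, body 30 mm high, shaft (6 mm) to 42 mm. About 0.18 kg.
- slim_motor: Loose, stands upright on its base. Origin: centre of its underside; z up along its shaft. Slim round gear motor, bright steel and aluminium, 30 mm in diameter, body 50 mm high, shaft (5 mm) to 62 mm. About 0.16 kg.
- square_tray: Square tray, 84 x 84 mm outside, 76 x 76 mm inside, sides along x and y; for the stepper. Fixed, mid-grey plastic, floor 4 mm thick, a 4 mm wide rim standing to 8 mm above the table. Origin: centre of its underside, on the table.
- oblong_tray: Oblong tray, 112 mm along x by 76 mm along y outside, 104 x 68 mm inside; for the servo, whose x must lie along the tray's x (either way round). Fixed, mid-grey plastic, floor 4 mm thick, a 4 mm wide rim standing to 8 mm above the table. Origin: centre of its underside, on the table.
- large_dish: Large round dish, 112 mm outside, 104 mm inside; for the flat motor. Fixed, mid-grey plastic, floor 4 mm thick, a 4 mm wide rim standing to 8 mm above the table. Origin: centre of its underside, on the table.
- small_dish: Small round dish, 84 mm outside, 76 mm inside; for the slim motor. Fixed, mid-grey plastic, floor 4 mm thick, a 4 mm wide rim standing to 8 mm above the table. Origin: centre of its underside, on the table.
- cork_pad: Free cork pad, 100 x 100 mm, 4 mm thick, no rim, fixed: empty at the start, for parking one motor. Origin: centre of its underside, on the table.
- jar: Bystander: small glass screw jar with a black cap, 40 mm in diameter, 52 mm high, upright and loose. Origin: centre of its underside.
Things that resemble listed ones, but are neither listed nor needed, are in the scene too. What is shaped like the servo but pink is not meant. Leave any blue look-alike of the slim_motor alone.

How it is judged:
By the outcome, as a careful person would: the job done as asked, in the order asked, and still so for the second after the job is handed in, with the robot touching nothing.
It also fails if it takes over 128 s, if anything falls off the work surface, if the arm or the gripper's body presses on something with over 40 N, if the wrist force passes 120 N, or if a joint passes its speed limit or range.

## Working session

There is one attempt and no reset: what is moved stays moved. The work goes in short steps, Python scripts to look and compute and a tool call to move; the robot and the scene stay as the last step left them, time stands still between calls to the robot, and variables do not carry over. Pictures are saved under pics/ and viewed, about 12 in all and at most 16, crops included, and the job is handed in when it is done.

Besides the shell and the picture viewer there is one more tool, called after ">>>" as a command line: name --argument value ..., lists and objects as JSON in quotes. move_arm: Moves the arm, as the interface text tells. Its arguments: {"type":"object","properties":{"rows":{"type":"array","items":{"type":"array"}},"squeeze":{"type":"number"}},"required":["rows"]}

```bash
mkdir -p pics; ls; python3 - <<'E'
from station import observe, imaging, robot
import cv2, numpy as np
np.set_printoptions(precision=4,suppress=True)
print(observe()); print(robot.pinch_z)
for n in ("scene","top","wrist"):
    print(n,imaging.camera_info(n))
for n in ("scene","top"):
    cv2.imwrite(f"pics/{n}0.png",imaging.grab_frame(n)[:,:,::-1])
E
```

```text
pics
{'clock': 0.0, 'joints': array([-50.9288,  20.5895,   0.6352,  -0.02  , -70.1338, -16.5074]), 'qd': array([ 0.0487,  0.003 ,  0.138 ,  0.0431, -0.0527,  0.0346]), 'tau': array([ -0.001 , -58.3326,  29.3433,   6.9375,  -0.0059,   0.0001]), 'ee_pos': array([ 0.2588, -0.6229,  0.2304]), 'tool_rot': array([  4.4745,  89.9099, 117.0315]), 'force': array([ 0.5667, -0.2107,  0.7307]), 'wrist_torque': array([ 0.0101, -0.0924,  0.0174]), 'finger_gap': 0.9992729499339993}
0.0187
scene {'vfov': 48.13493554731924, 'cx': 318.4278797200338, 'cy': 238.97646518005402, 'R': array([[-0.6967,  0.7174, -0.0032],
       [ 0.4436,  0.4273, -0.7878],
       [-0.5638, -0.5503, -0.6159]]), 't': array([ 0.3585, -0.2093,  1.2857])}
top {'vfov': 56.85641536580036, 'cx': 315.6006617625595, 'cy': 246.0185630705777, 'R': array([[-0.0192, -0.9995,  0.0261],
       [-0.9981,  0.0176, -0.0595],
       [ 0.059 , -0.0272, -0.9979]]), 't': array([-0.0206,  0.493 ,  0.7398])}
wrist {'vfov': 71.83640850895333, 'cx': 315.8836381777937, 'cy': 243.17298775880207, 'T_tool_cam': array([[-0.0008, -0.3146,  0.9492, -0.1416],
       [-0.0007, -0.9492, -0.3146,  0.0811],
       [ 1.    , -0.0009,  0.0005, -0.0003],
       [ 0.    ,  0.    ,  0.    ,  1.    ]])}
```

View pics/scene0.png

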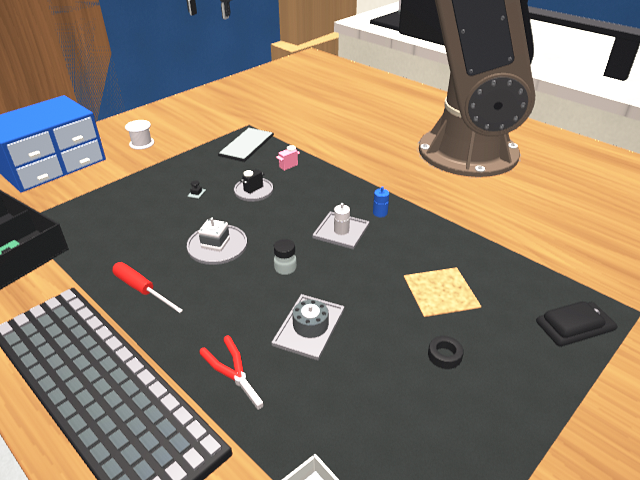

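View pics/top0.png

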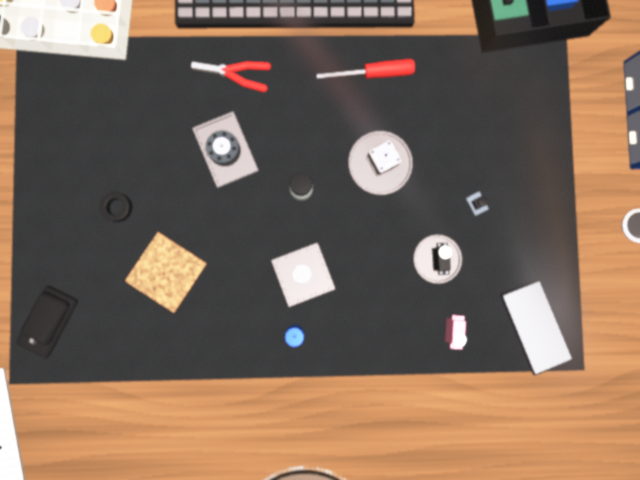

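The scene view shows the stepper in the large dish (scene 214,235), the servo in the small dish (253,182), the slim motor in the square tray (342,222) and the flat motor in the oblong tray (310,318). The jar is at (285,257) and the cork pad at (442,291). The look-alikes are the blue motor (381,202), the pink servo (288,157) and a black ring (446,352). The targets are the black servo with the white horn and the bright steel slim motor. I'll confirm both in enlarged crops.

```bash
python3 - <<'E'
import cv2
t=cv2.imread("pics/top0.png")[95:355,110:480]; cv2.imwrite("pics/topc.png",cv2.resize(t,None,fx=2.15,fy=2.15,interpolation=cv2.INTER_CUBIC))
t=cv2.imread("pics/scene0.png")[140:370,175:495]; cv2.imwrite("pics/scenec.png",cv2.resize(t,None,fx=2.5,fy=2.5,interpolation=cv2.INTER_CUBIC))
E
```

```text
(no output)
```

View pics/topc.png

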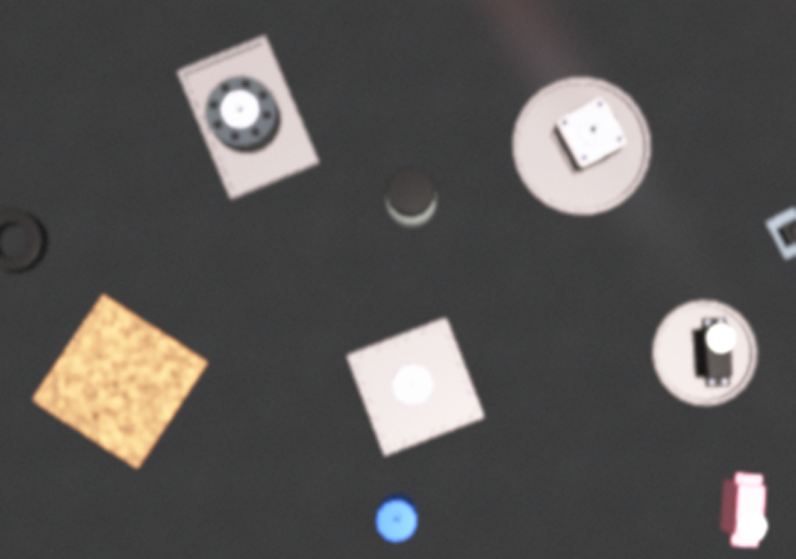

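View pics/scenec.png

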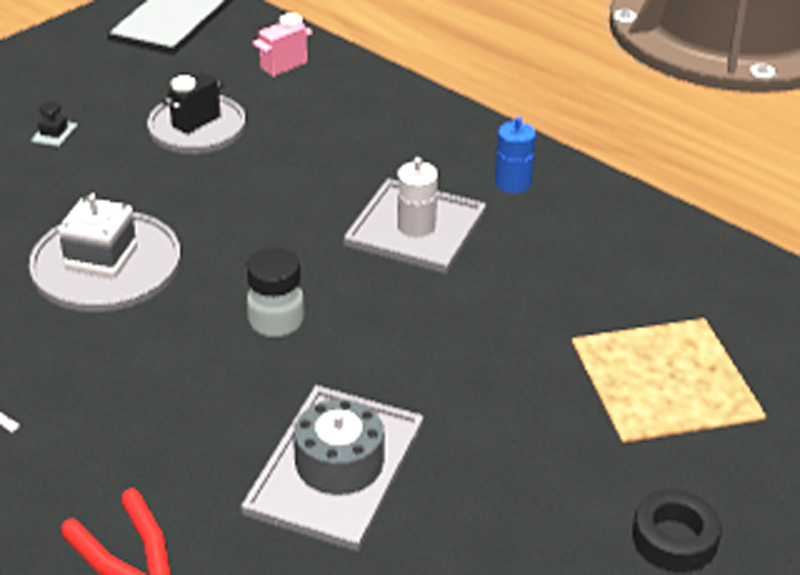

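The crops confirm them. The servo is black with a white horn in the round dish (top crop 713,350), the slim motor is bright steel in the square tray (413,385), and the pink and blue ones are left out. Next I triangulate.

```bash
cat > h.py <<'E'
import numpy as np, cv2
from station import observe, imaging, robot
from scipy.spatial.transform import Rotation as Ro
np.set_printoptions(precision=4,suppress=True)
def f(c): return 240/np.tan(np.radians(c["vfov"])/2)
def cam(name,st=None):
    c=imaging.camera_info(name); K=np.array([[f(c),0,c["cx"]],[0,f(c),c["cy"]],[0,0,1]])
    if "R" in c: return K,np.array(c["R"]),np.array(c["t"])
    T=np.eye(4); T[:3,:3]=Ro.from_euler("xyz",st["tool_rot"],degrees=True).as_matrix(); T[:3,3]=st["ee_pos"]
    M=np.linalg.inv(T@np.array(c["T_tool_cam"])); return K,M[:3,:3],M[:3,3]
def onz(C,p,z):
    K,R,t=C; d=R.T@np.linalg.inv(K)@np.array([p[0],p[1],1]); o=-R.T@t
    return o+d*(z-o[2])/d[2]
def tri(C1,p1,C2,p2):
    P=[K@np.c_[R,t] for K,R,t in (C1,C2)]
    X=cv2.triangulatePoints(P[0],P[1],np.array(p1,float).reshape(2,1),np.array(p2,float).reshape(2,1))[:,0]
    return X[:3]/X[3]
def proj(C,X): 
    K,R,t=C; q=K@(R@np.array(X)+t); return q[:2]/q[2]
E
python3 - <<'E'
from h import *
T=cam("top");S=cam("scene")
tp=lambda p:((p[0]+.5)/2.15-.5+110,(p[1]+.5)/2.15-.5+95)
sp=lambda p:((p[0]+.5)/2.5-.5+175,(p[1]+.5)/2.5-.5+140)
pts=dict(st_shaft=((593,129),(92,197)),slim_shaft=((413,384),(418,160)),flat_shaft=((240,108),(338,420)),horn=((721,338),(184,83)),jar=((412,192),(273,258)),
ob=[((177,71),(358,546)),((266,36),(243,511)),((319,160),(316,387)),((232,199),(423,415))],
sq=[((347,355),(446,269)),((446,318),(345,240)),((485,416),(389,180)),((386,456),(486,206))],
cork=[((103,293),(624,441)),((208,361),(573,339)),((137,469),(706,319)),((33,401),(765,415))],
ldish=((581,145),(105,257)),sdish=((705,353),(197,119)))
zz=dict(ob=.008,sq=.008,cork=.004,ldish=.008,sdish=.008,st_shaft=.058+.004,slim_shaft=.066,flat_shaft=.046,horn=.048,jar=.052)
for k,v in pts.items():
    v=v if isinstance(v,list) else [v]
    X=np.array([tri(T,tp(a),S,sp(b)) for a,b in v])
    A=np.array([onz(T,tp(a),zz[k]) for a,b in v]);B=np.array([onz(S,sp(b),zz[k]) for a,b in v])
    print(k,"tri",X.mean(0),"top",A.mean(0)[:2],"scene",B.mean(0)[:2],"r",np.hypot(*A.mean(0)[:2]))
    if len(v)>1:
        e=np.roll(A,-1,0)-A; print("  edges",np.linalg.norm(e,axis=1),np.degrees(np.arctan2(e[:,1],e[:,0])))
A=[onz(T,tp(p),.044)[:2] for p in [(602,97),(627,142)]]; d=A[1]-A[0]; print("stepper ang",np.degrees(np.arctan2(d[1],d[0])),np.hypot(*d))
A=[onz(T,tp(p),.034)[:2] for p in [(713,321),(713,381)]]; d=A[1]-A[0]; print("servo ears",A,np.degrees(np.arctan2(d[1],d[0])),np.hypot(*d))
o=observe(); print(Ro.from_euler("xyz",o["tool_rot"],degrees=True).as_matrix())
E
```

```text
st_shaft tri [ 0.6381 -0.1466  0.0605] top [ 0.6361 -0.1448] scene [ 0.6399 -0.1464] r 0.6523613498448932
slim_shaft tri [ 0.4465 -0.0055  0.0658] top [ 0.4467 -0.0057] scene [ 0.4466 -0.0051] r 0.4467001474445439
flat_shaft tri [0.6612 0.1242 0.041 ] top [0.66  0.123] scene [0.6646 0.1279] r 0.6713362610981561
horn tri [ 0.4768 -0.2408  0.0471] top [ 0.4771 -0.2408] scene [ 0.4775 -0.2393] r 0.5344399780102852
jar tri [ 0.5916 -0.0075  0.0547] top [ 0.592  -0.0074] scene [ 0.5893 -0.0102] r 0.5920361395261168
ob tri [0.6642 0.1241 0.0066] top [0.6643 0.1232] scene [0.6646 0.1255] r 0.6756229811683471
  edges [0.077  0.1103 0.0763 0.1135] [ -68.5872 -157.8446  113.7384   22.5163]
sq tri [ 0.4444 -0.0073  0.0056] top [ 0.4449 -0.0078] scene [ 0.4466 -0.0049] r 0.44493063854556597
  edges [0.0842 0.084  0.0846 0.0858] [ -70.4885 -159.4332  110.7255   20.272 ]
cork tri [0.4531 0.2274 0.0034] top [0.4536 0.2266] scene [0.4533 0.228 ] r 0.5070590246026244
  edges [0.1    0.1012 0.0984 0.1009] [-123.906   146.3225   55.9271  -32.8168]
ldish tri [ 0.6377 -0.1451  0.0063] top [ 0.6374 -0.145 ] scene [ 0.6388 -0.1431] r 0.653719470060506
sdish tri [ 0.4668 -0.2404  0.0072] top [ 0.4669 -0.2403] scene [ 0.4675 -0.2392] r 0.5251051283644527
stepper ang -152.66221457168643 0.04008500606456848
servo ears [array([ 0.491 , -0.2396]), array([ 0.4444, -0.2379])] 177.92342439356105 0.04659117326560923
[[-0.0007 -0.9235 -0.3835]
 [ 0.0013 -0.3835  0.9235]
 [-1.      0.0002  0.0015]]
```

```bash
cat > go.py <<'E'
# usage: go.py x y z phi(jaw angle deg): prints shift in tool axes, turn about tool x, and rows needed
import sys
from h import *
o=observe(); R=Ro.from_euler("xyz",o["tool_rot"],degrees=True).as_matrix()
x,y,z,phi=map(float,sys.argv[1:5]); d=np.array([x,y,z])-o["ee_pos"]
now=np.degrees(np.arctan2(R[1,2],R[0,2])); th=-((phi-now+90)%180-90)
n=int(np.ceil(max(np.linalg.norm(d)/.048,abs(th)/8.3))); s=R.T@d
print("clock",o["clock"],"pos",o["ee_pos"],"phi",now,"gap",o["finger_gap"],"F",o["force"])
print("shift tool",s,"turn deg",th,"| rows",n,"per row",s/max(n,1),np.radians(th)/max(n,1), "tilt x axis",R[:,0])
E
python3 go.py .4466 -.0055 .16 110
```

```text
clock 0.1 pos [ 0.2588 -0.6229  0.2305] phi 112.55324788729027 gap 0.9972346791466011 F [ 0.241   0.9876 -0.0431]
shift tool [ 0.0712 -0.4103  0.4981] turn deg 2.5532478872902686 | rows 14 per row [ 0.0051 -0.0293  0.0356] 0.003183041589486019 tilt x axis [-0.0007  0.0013 -1.    ]
```

>>> move_arm --rows '[[-1, [0.005, -0.029, 0.036], 0.003], [-1, [0.005, -0.029, 0.036], 0.003], [-1, [0.005, -0.029, 0.036], 0.003], [-1, [0.005, -0.029, 0.036], 0.003], [-1, [0.005, -0.029, 0.036], 0.003], [-1, [0.005, -0.029, 0.036], 0.003], [-1, [0.005, -0.029, 0.036], 0.003], [-1, [0.005, -0.029, 0.036], 0.003], [-1, [0.005, -0.029, 0.036], 0.003], [-1, [0.005, -0.029, 0.036], 0.003]]' --squeeze 40

```text
clock: 1.1
ee_pos: [0.3953, -0.1695, 0.1748]
tool_rot: [22.4, 89.6, 132.6]
force: [1.4, -0.4, -0.6]
finger_gap: 1.002
```

```bash
python3 go.py .4466 -.0055 .16 110
```

```text
clock 1.1 pos [ 0.3953 -0.1695  0.1748] phi 110.21486880840291 gap 1.0023265473851537 F [ 1.3873 -0.3933 -0.5655]
shift tool [ 0.0154 -0.1048  0.1361] turn deg 0.21486880840291178 | rows 4 per row [ 0.0039 -0.0262  0.034 ] 0.0009375420416169174 tilt x axis [-0.0048  0.0053 -1.    ]
```

>>> move_arm --rows '[[-1, [0.004, -0.026, 0.034], 0.001], [-1, [0.004, -0.026, 0.034], 0.001], [-1, [0.004, -0.026, 0.034], 0.001], [-1, [0.004, -0.026, 0.034], 0.001], [-1, [0, 0, 0], 0], [-1, [0, 0, 0], 0]]'

```text
clock: 1.7
ee_pos: [0.4469, 0.0065, 0.1584]
tool_rot: [17.3, 89.6, 127.7]
force: [-1.1, -0.6, -1.1]
finger_gap: 1.002
```

```bash
cat > w.py <<'E'
# wrist picture with expected points overlaid: w.py out.png  x,y,z ...
import sys
from h import *
o=observe(); C=cam("wrist",o); im=imaging.grab_frame("wrist")[:,:,::-1].copy()
for a in sys.argv[2:]:
    X=[float(v) for v in a.split(",")]; p=proj(C,X[:3])
    if len(X)==4:
        P=np.array([proj(C,[X[0]+X[3]*np.cos(t),X[1]+X[3]*np.sin(t),X[2]]) for t in np.linspace(0,6.28,60)])
        cv2.polylines(im,[np.round(P).astype(int)],True,(0,0,255),1)
    else: cv2.drawMarker(im,tuple(int(v) for v in np.round(p)),(0,0,255),0,12,1)
    print(a,p)
cv2.imwrite("pics/"+sys.argv[1],im)
E
python3 go.py .4466 -.0055 .16 110
python3 w.py w1.png .4466,-.0055,.066 .4466,-.0055,.054,.015 .4448,-.007,.004 .5915,-.008,.052,.02 .4945,-.0325,.008 .4225,-.0615,.008
```

```text
clock 1.7 pos [0.4469 0.0065 0.1584] phi 110.41948178860783 gap 1.0023142677050823 F [-1.0781 -0.5851 -1.0685]
shift tool [-0.0016  0.0045 -0.0111] turn deg 0.4194817886078255 | rows 1 per row [-0.0016  0.0045 -0.0111] 0.007321338363361395 tilt x axis [-0.0044  0.0057 -1.    ]
.4466,-.0055,.066 [300.2831 242.2701]
.4466,-.0055,.054,.015 [300.8558 237.4871]
.4448,-.007,.004 [301.9031 219.0724]
.5915,-.008,.052,.02 [244.9491 378.737 ]
.4945,-.0325,.008 [258.5285 259.1236]
.4225,-.0615,.008 [251.2663 175.6293]
```

View pics/w1.png

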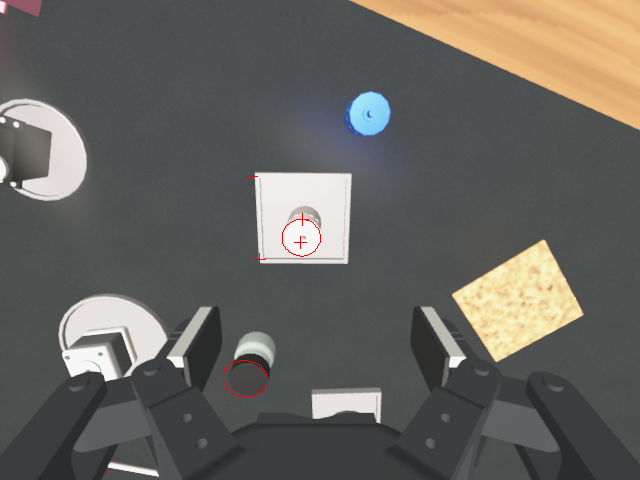

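The overlays fit to about 2 mm: slim shaft at (303,238) against a predicted (300,242), and the jar cap and tray corners also match. I'll correct the overshoot and descend.

>>> move_arm --rows '[[-1, [0.03, 0.0045, -0.011], 0.007], [-1, [0.03, 0, 0], 0], [-1, [0.025, 0, 0], 0], [-1, [0, 0, 0], 0]]'

```text
clock: 2.15
ee_pos: [0.4465, -0.0089, 0.0726]
tool_rot: [-17.1, 89.6, 92.6]
force: [-0.5, -0.5, -0.2]
finger_gap: 1.005
```

```bash
python3 go.py .4466 -.0055 .014 110
```

```text
clock 2.15 pos [ 0.4465 -0.0089  0.0726] phi 109.69681446053156 gap 1.0046808724026093 F [-0.4694 -0.481  -0.2498]
shift tool [ 0.0586 -0.0011  0.0028] turn deg -0.3031855394684442 | rows 2 per row [ 0.0293 -0.0006  0.0014] -0.002645792954079785 tilt x axis [-0.0003  0.0071 -1.    ]
```

>>> move_arm --rows '[[-1, [0.02, -0.001, 0.003], -0.003], [-1, [0.018, 0, 0], 0], [-1, [0.015, 0, 0], 0], [-1, [0.005, 0, 0], 0], [1, [0, 0, 0], 0], [1, [0, 0, 0], 0], [1, [0, 0, 0], 0], [1, [0, 0, 0], 0], [1, [0, 0, 0], 0], [1, [0, 0, 0], 0]]' --squeeze 40

```text
clock: 3.15
ee_pos: [0.4511, -0.0081, 0.0215]
tool_rot: [-63.9, 89.2, 45.7]
force: [-0.1, 0.6, -1.4]
finger_gap: 0.337
```

```bash
python3 go.py .4466 -.0055 .014 110
```

```text
clock 3.15 pos [ 0.4511 -0.0081  0.0215] phi 109.56704606372547 gap 0.33671260750453896 F [-0.0815  0.6042 -1.4125]
shift tool [0.0075 0.0034 0.0039] turn deg -0.4329539362745294 | rows 1 per row [0.0075 0.0034 0.0039] -0.00755647169746025 tilt x axis [ 0.0095  0.0097 -0.9999]
```

>>> move_arm --rows '[[1, [0, 0, 0], 0], [1, [-0.01, 0, 0], 0], [1, [-0.025, 0, 0], 0], [1, [-0.03, 0, 0], 0], [1, [-0.03, 0, 0], 0], [1, [-0.02, 0, 0], 0], [1, [-0.005, 0, 0], 0], [1, [0, 0, 0], 0]]'

```text
clock: 3.95
ee_pos: [0.448, -0.0101, 0.1483]
tool_rot: [-57.9, 89.4, 51.7]
force: [1.1, -0.3, -2.0]
finger_gap: 0.334
```

```bash
python3 go.py .4534 .227 .14 110
```

```text
clock 3.95 pos [ 0.448  -0.0101  0.1483] phi 109.57598336797379 gap 0.3341519850804718 F [ 1.0974 -0.3217 -1.9704]
shift tool [ 0.0103 -0.0844  0.2215] turn deg -0.4240166320262091 | rows 5 per row [ 0.0021 -0.0169  0.0443] -0.0014800972624149167 tilt x axis [ 0.0066  0.0084 -0.9999]
```

>>> move_arm --rows '[[1, [0, -0.01, 0.025], 0], [1, [0, -0.016, 0.042], 0], [1, [0, -0.016, 0.042], 0], [1, [0, -0.016, 0.042], 0], [1, [0, -0.013, 0.033], 0], [1, [0, -0.008, 0.02], 0], [1, [0, -0.003, 0.008], 0], [1, [0, 0, 0], 0], [1, [0, 0, 0], 0]]'

```text
clock: 4.85
ee_pos: [0.449, 0.2216, 0.1402]
tool_rot: [80.5, 89.7, -170.2]
force: [0.2, -0.0, -1.4]
finger_gap: 0.34
```

```bash
python3 go.py .4534 .227 .022 110
```

```text
clock 4.85 pos [0.449  0.2216 0.1402] phi 109.3510450521648 gap 0.3397519457953328 F [ 0.2135 -0.0277 -1.4363]
shift tool [ 0.1181 -0.0066  0.0035] turn deg -0.6489549478351933 | rows 3 per row [ 0.0394 -0.0022  0.0012] -0.0037754668456107233 tilt x axis [-0.0059 -0.001  -1.    ]
```

>>> move_arm --rows '[[1, [0.02, -0.003, 0.002], -0.005], [1, [0.03, -0.003, 0.001], -0.005], [1, [0.025, 0, 0], 0], [1, [0.018, 0, 0], 0], [1, [0.01, 0, 0], 0], [1, [0.003, 0, 0], 0], [1, [0, 0, 0], 0]]'

```text
clock: 5.55
ee_pos: [0.4537, 0.2186, 0.0314]
tool_rot: [80.1, 89.7, -170.4]
force: [-0.3, 0.0, -0.8]
finger_gap: 0.336
```

```bash
python3 go.py .4534 .227 .022 110
```

```text
clock 5.55 pos [0.4537 0.2186 0.0314] phi 109.49805863446296 gap 0.33646951836015043 F [-0.3174  0.0028 -0.829 ]
shift tool [ 0.0094 -0.0026  0.008 ] turn deg -0.5019413655370357 | rows 1 per row [ 0.0094 -0.0026  0.008 ] -0.00876052948057767 tilt x axis [-0.0056 -0.0009 -1.    ]
```

>>> move_arm --rows '[[1, [0.004, -0.001, 0.004], 0], [1, [0.004, -0.001, 0.004], 0], [1, [0, 0, 0], 0], [1, [0, 0, 0], 0]]'

```text
clock: 5.95
ee_pos: [0.4542, 0.2287, 0.0253]
tool_rot: [22.6, 89.8, 132.1]
force: [-0.5, 0.2, -1.4]
finger_gap: 0.333
```

>>> move_arm --rows '[[1, [0.003, 0, 0], 0], [1, [0.002, 0, 0], 0], [1, [0, 0, 0], 0]]'

```text
clock: 6.25
ee_pos: [0.4545, 0.2293, 0.0209]
tool_rot: [-0.6, 89.8, 109.0]
force: [-1.0, -0.7, 1.4]
finger_gap: 0.341
```

>>> move_arm --rows '[[-1, [0, 0, 0], 0], [-1, [0, 0, 0], 0], [-1, [0, 0, 0], 0], [-1, [0, 0, 0], 0], [-1, [0, 0, 0], 0], [-1, [-0.02, 0, 0], 0], [-1, [-0.035, 0, 0], 0], [-1, [-0.035, 0, 0], 0], [-1, [-0.03, 0, 0], 0], [-1, [-0.005, 0, 0], 0]]'

```text
clock: 7.25
ee_pos: [0.4541, 0.2279, 0.1488]
tool_rot: [72.5, 89.8, -178.0]
force: [0.3, -0.4, -0.9]
finger_gap: 1.003
```

```bash
python3 go.py .61 -.12 .15 117; python3 go.py .637 -.146 .15 117;python3 -c "
from h import *
cv2.imwrite('pics/top1.png',imaging.grab_frame('top')[:,:,::-1])
cv2.imwrite('pics/scene1.png',imaging.grab_frame('scene')[:,:,::-1])"
```

```text
clock 7.25 pos [0.4541 0.2279 0.1488] phi 109.5474529556015 gap 1.0029413436820094 F [ 0.2913 -0.4369 -0.9284]
shift tool [-0.0017 -0.0305 -0.38  ] turn deg -7.4525470443985 | rows 8 per row [-0.0002 -0.0038 -0.0475] -0.016258935448065732 tilt x axis [-0.0037 -0.0001 -1.    ]
clock 7.25 pos [0.4541 0.2279 0.1488] phi 109.5474529556015 gap 1.0029413436820094 F [ 0.2913 -0.4369 -0.9284]
shift tool [-0.0018 -0.0472 -0.4135] turn deg -7.4525470443985 | rows 9 per row [-0.0002 -0.0052 -0.0459] -0.014452387064947317 tilt x axis [-0.0037 -0.0001 -1.    ]
```

>>> move_arm --rows '[[-1, [0, -0.003, -0.025], 0], [-1, [0, -0.005, -0.045], 0], [-1, [0, -0.005, -0.046], 0], [-1, [0, -0.005, -0.046], 0], [-1, [0, -0.005, -0.046], 0], [-1, [0, -0.005, -0.046], 0], [-1, [0, -0.005, -0.046], 0], [-1, [0, -0.005, -0.04], 0], [-1, [0, -0.003, -0.025], 0], [-1, [0, -0.002, -0.01], 0]]'

```text
clock: 8.35
ee_pos: [0.6178, -0.1249, 0.1284]
tool_rot: [81.1, 88.4, -169.1]
force: [-1.1, 0.1, 0.0]
finger_gap: 1.007
```

>>> move_arm --rows '[[-1, [0, 0, 0], -0.065], [-1, [0, 0, 0], -0.065], [-1, [0, 0, 0], 0]]'

```text
clock: 8.65
ee_pos: [0.6156, -0.1264, 0.1224]
tool_rot: [70.8, 87.9, -172.0]
force: [0.2, 0.2, 0.5]
finger_gap: 0.997
```

```bash
python3 go.py .637 -.146 .012 117; python3 w.py w2.png .637,-.146,.062  .6374,-.145,.008,.056  .5915,-.008,.052,.02 $(python3 -c "
import math
for k in range(4):
    a=math.radians(27+45+90*k); print('%.4f,%.4f,.044'%(.637+.0297*math.cos(a),-.146+.0297*math.sin(a)))")
```

```text
clock 8.65 pos [ 0.6156 -0.1264  0.1224] phi 117.19889044466332 gap 0.9965098192905938 F [0.1851 0.2007 0.4983]
shift tool [ 0.1097 -0.0138 -0.0285] turn deg 0.19889044466331995 | rows 3 per row [ 0.0366 -0.0046 -0.0095] 0.0011570977033768394 tilt x axis [-0.0357 -0.005  -0.9994]
.637,-.146,.062 [274.1199 280.9918]
.6374,-.145,.008,.056 [282.127  256.1785]
.5915,-.008,.052,.02 [476.8559 303.6045]
0.6462,-0.1178,.044 [306.218  297.8054]
0.6088,-0.1368,.044 [305.9648 243.1075]
0.6278,-0.1742,.044 [245.8826 243.0913]
0.6652,-0.1552,.044 [249.0595 297.9154]
```

View pics/w2.png

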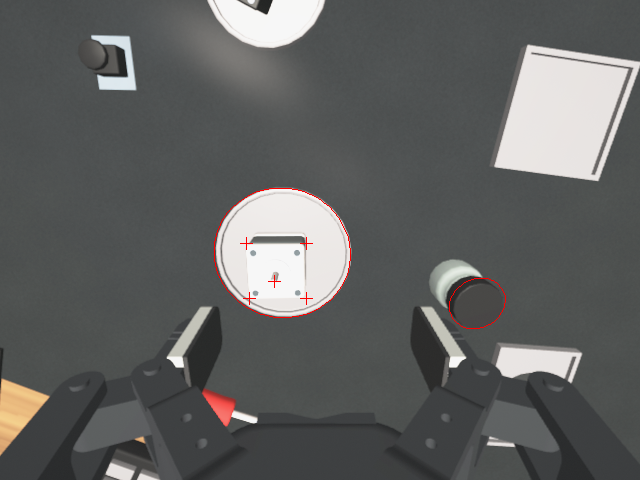

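The wrist picture shows the predicted corners on the stepper's top and the circles on the dish rim to 1–2 px, with the yaw aligned. The tool has drifted about 2° in tilt, so I'll move more slowly from here.

>>> move_arm --rows '[[-1, [0.01, -0.005, -0.01], 0.0], [-1, [0.018, -0.005, -0.01], 0], [-1, [0.018, -0.004, -0.008], 0], [-1, [0.015, 0, 0], 0], [-1, [0.005, 0, 0], 0], [-1, [0, 0, 0], 0]]'

```text
clock: 9.3
ee_pos: [0.6393, -0.1446, 0.0484]
tool_rot: [70.2, 87.8, -172.9]
force: [0.2, -0.1, 0.1]
finger_gap: 1.002
```

```bash
python3 go.py .637 -.146 .010 117
```

```text
clock 9.3 pos [ 0.6393 -0.1446  0.0484] phi 116.83820900034169 gap 1.0022982283214084 F [ 0.1531 -0.1408  0.1262]
shift tool [ 0.0385  0.0013 -0.0007] turn deg -0.161790999658308 | rows 1 per row [ 0.0385  0.0013 -0.0007] -0.0028237856441304956 tilt x axis [-0.0388 -0.0048 -0.9992]
```

>>> move_arm --rows '[[-1, [0.012, 0.001, -0.001], -0.003], [-1, [0.012, 0, 0], 0], [-1, [0.01, 0, 0], 0], [-1, [0.004, 0, 0], 0], [-1, [0, 0, 0], 0]]'

```text
clock: 9.8
ee_pos: [0.6378, -0.146, 0.008]
tool_rot: [70.4, 87.8, -172.6]
force: [0.5, 0.1, 1.6]
finger_gap: 1.001
```

```bash
python3 go.py .637 -.146 .010 117
```

```text
clock 9.8 pos [ 0.6378 -0.146   0.008 ] phi 117.02241472527727 gap 1.0010723513059252 F [0.4782 0.11   1.6074]
shift tool [-0.002   0.0008  0.0004] turn deg 0.022414725277272396 | rows 1 per row [-0.002   0.0008  0.0004] 0.0003912107570184022 tilt x axis [-0.0375 -0.0049 -0.9993]
```

>>> move_arm --rows '[[1, [-0.002, 0, 0], 0], [1, [0, 0, 0], 0], [1, [0, 0, 0], 0], [1, [0, 0, 0], 0], [1, [0, 0, 0], 0], [1, [0, 0, 0], 0], [1, [0, 0, 0], 0]]' --squeeze 60

```text
clock: 10.5
ee_pos: [0.6385, -0.1458, 0.0115]
tool_rot: [70.4, 88.0, -172.5]
force: [0.6, -1.0, -0.6]
finger_gap: 0.483
```

>>> move_arm --rows '[[1, [-0.01, 0, 0], 0], [1, [-0.02, 0, 0], 0], [1, [-0.025, 0, 0], 0], [1, [-0.025, 0, 0], 0], [1, [-0.025, 0, 0], 0], [1, [-0.015, 0, 0], 0], [1, [-0.005, 0, 0], 0], [1, [0, 0, 0], 0]]'

```text
clock: 11.3
ee_pos: [0.6417, -0.1453, 0.1434]
tool_rot: [69.5, 87.8, -173.5]
force: [-0.5, 0.4, -2.8]
finger_gap: 0.479
```

```bash
python3 go.py .4448 -.007 .13 110
```

```text
clock 11.3 pos [ 0.6417 -0.1453  0.1434] phi 116.99130051987098 gap 0.47908255520078147 F [-0.503   0.4237 -2.7586]
shift tool [0.0203 0.112  0.2124] turn deg 6.9913005198709754 | rows 6 per row [0.0034 0.0187 0.0354] 0.02033686884468996 tilt x axis [-0.0383 -0.0044 -0.9993]
```

>>> move_arm --rows '[[1, [0, 0.01, 0.02], 0], [1, [0.002, 0.016, 0.03], 0], [1, [0.002, 0.016, 0.03], 0], [1, [0.002, 0.016, 0.03], 0], [1, [0.002, 0.016, 0.03], 0], [1, [0.002, 0.016, 0.03], 0], [1, [0.002, 0.01, 0.02], 0], [1, [0, 0.004, 0.008], 0], [1, [0, 0, 0], 0.06], [1, [0, 0, 0], 0.06]]'

```text
clock: 12.3
ee_pos: [0.446, -0.0137, 0.1291]
tool_rot: [76.9, 87.0, -173.3]
force: [0.8, 0.3, -2.0]
finger_gap: 0.485
```

```bash
python3 go.py .4448 -.007 .04 110
```

```text
clock 12.3 pos [ 0.446  -0.0137  0.1291] phi 109.8143228627145 gap 0.48471030237847657 F [ 0.7662  0.3433 -1.9899]
shift tool [ 0.089  -0.0057  0.0056] turn deg -0.18567713728549506 | rows 2 per row [ 0.0445 -0.0028  0.0028] -0.0016203386956547077 tilt x axis [-0.0516 -0.0061 -0.9986]
```

>>> move_arm --rows '[[1, [0.01, -0.003, 0.003], 0], [1, [0.02, -0.003, 0.003], 0], [1, [0.02, 0, 0], 0], [1, [0.02, 0, 0], 0], [1, [0.01, 0, 0], 0], [1, [0.003, 0, 0], 0], [1, [0, 0, 0], 0]]'

```text
clock: 13.0
ee_pos: [0.4464, -0.0066, 0.038]
tool_rot: [77.7, 86.9, -172.1]
force: [-0.4, -0.6, -2.2]
finger_gap: 0.478
```

```bash
python3 go.py .4460 -.007 .0125 110
```

```text
clock 13.0 pos [ 0.4464 -0.0066  0.038 ] phi 110.24296557730858 gap 0.47823963955395665 F [-0.3574 -0.6118 -2.2417]
shift tool [ 0.0255 -0.0008 -0.0005] turn deg 0.24296557730858126 | rows 1 per row [ 0.0255 -0.0008 -0.0005] 0.004240549293043566 tilt x axis [-0.0542 -0.0076 -0.9985]
```

>>> move_arm --rows '[[1, [0.008, -0.001, -0.0005], 0], [1, [0.008, 0, 0], 0], [1, [0.004, 0, 0], 0], [1, [0.001, 0, 0], 0], [1, [0, 0, 0], 0]]'

```text
clock: 13.5
ee_pos: [0.4478, -0.0066, 0.0159]
tool_rot: [77.2, 87.0, -172.4]
force: [-0.3, 0.9, -1.9]
finger_gap: 0.479
```

```bash
python3 go.py .4460 -.007 .0115 110
```

```text
clock 13.5 pos [ 0.4478 -0.0066  0.0159] phi 110.31562330373141 gap 0.47921168172329176 F [-0.2945  0.8987 -1.8931]
shift tool [0.0045 0.0016 0.0002] turn deg 0.3156233037314138 | rows 1 per row [0.0045 0.0016 0.0002] 0.005508665846135275 tilt x axis [-0.0521 -0.0069 -0.9986]
```

>>> move_arm --rows '[[1, [0.002, 0.001, 0], 0.005], [1, [0.002, 0.001, 0], 0], [1, [0, 0, 0], 0], [1, [0.001, 0, 0], 0], [1, [0, 0, 0], 0]]'

```text
clock: 14.0
ee_pos: [0.4461, -0.0071, 0.0117]
tool_rot: [77.1, 87.1, -172.9]
force: [-0.7, -0.3, -1.8]
finger_gap: 0.482
```

>>> move_arm --rows '[[1, [0.0015, 0, 0], 0], [1, [0.001, 0, 0], 0], [1, [0, 0, 0], 0]]'

```text
clock: 14.3
ee_pos: [0.4462, -0.0071, 0.0119]
tool_rot: [77.4, 87.2, -172.5]
force: [0.2, -0.3, -3.0]
finger_gap: 0.482
```

>>> move_arm --rows '[[1, [0.003, 0, 0], 0], [1, [0.002, 0, 0], 0], [1, [0, 0, 0], 0]]'

```text
clock: 14.6
ee_pos: [0.4467, -0.0069, 0.0121]
tool_rot: [78.0, 87.3, -171.7]
force: [0.1, -0.1, -3.0]
finger_gap: 0.48
```

>>> move_arm --rows '[[-1, [0, 0, 0], 0], [-1, [0, 0, 0], 0], [-1, [0, 0, 0], 0], [-1, [0, 0, 0], 0], [-1, [0, 0, 0], 0], [-1, [-0.02, 0, 0], 0], [-1, [-0.03, 0, 0], 0], [-1, [-0.03, 0, 0], 0], [-1, [-0.03, 0, 0], 0], [-1, [-0.015, 0, 0], 0]]'

```text
clock: 15.6
ee_pos: [0.451, -0.0069, 0.1375]
tool_rot: [80.3, 86.8, -169.4]
force: [1.2, 0.5, -0.4]
finger_gap: 1.002
```

```bash
python3 go.py .62 .08 .15 110
```

```text
clock 15.6 pos [ 0.451  -0.0069  0.1375] phi 110.25575728688723 gap 1.0024716861212633 F [ 1.1823  0.5386 -0.4447]
shift tool [-0.0227 -0.1877  0.0232] turn deg 0.2557572868872313 | rows 4 per row [-0.0057 -0.0469  0.0058] 0.0011159516855374764 tilt x axis [-0.0548 -0.0102 -0.9984]
```

>>> move_arm --rows '[[-1, [-0.002, -0.015, 0.002], 0], [-1, [-0.003, -0.025, 0.003], 0], [-1, [-0.003, -0.025, 0.003], 0], [-1, [-0.003, -0.025, 0.003], 0], [-1, [-0.003, -0.025, 0.003], 0], [-1, [-0.003, -0.025, 0.003], 0], [-1, [-0.003, -0.025, 0.003], 0], [-1, [-0.003, -0.02, 0.003], 0], [-1, [0, -0.008, 0.001], 0], [-1, [0, 0, 0], 0]]'

```text
clock: 16.6
ee_pos: [0.6311, 0.0857, 0.1516]
tool_rot: [79.3, 86.9, -170.5]
force: [-1.1, -0.1, -0.3]
finger_gap: 1.002
```

```bash
python3 go.py .661 .124 .012 112; python3 w.py w3.png .661,.124,.034,.028 .661,.124,.046 .592,-.008,.052,.02 $(python3 -c "
import math
a=math.radians(22)
for u,v in ((56,38),(56,-38),(-56,38),(-56,-38)): print('%.4f,%.4f,.008'%(.6643+(u*math.cos(a)-v*math.sin(a))/1e3,.1240+(u*math.sin(a)+v*math.cos(a))/1e3))")
```

```text
clock 16.6 pos [0.6311 0.0857 0.1516] phi 110.19117281664276 gap 1.0018235279069445 F [-1.0757 -0.1328 -0.2771]
shift tool [ 0.1375 -0.0487  0.0242] turn deg -1.8088271833572378 | rows 4 per row [ 0.0344 -0.0122  0.0061] -0.007892497487289745 tilt x axis [-0.0533 -0.0089 -0.9985]
.661,.124,.034,.028 [344.5395 291.0723]
.661,.124,.046 [345.9127 296.9465]
.592,-.008,.052,.02 [210.5336 159.0017]
0.7020,0.1802,.008 [380.0244 334.8331]
0.7305,0.1097,.008 [302.5833 337.5186]
0.5981,0.1383,.008 [382.4747 222.9518]
0.6266,0.0678,.008 [297.2856 225.852 ]
```

View pics/w3.png

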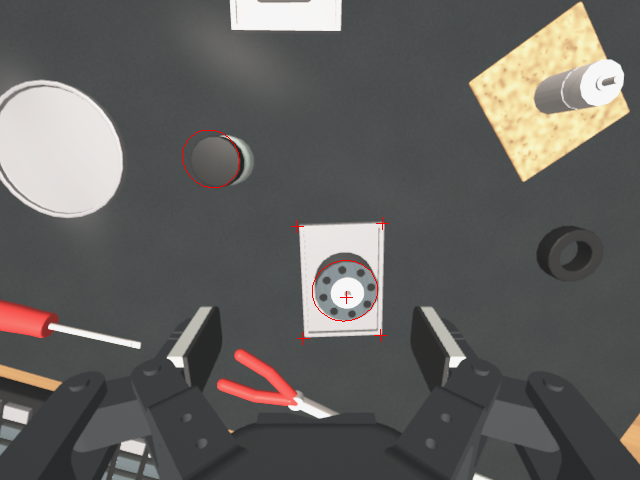

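The overlays match the flat motor and the tray corners to about 1–2 px (shaft at 348,293). The slim motor stands upright on the cork. Tilt stays constant when I move slowly.

>>> move_arm --rows '[[-1, [0.012, -0.01, 0.005], -0.008], [-1, [0.02, -0.012, 0.006], -0.008], [-1, [0.02, -0.012, 0.006], -0.008], [-1, [0.02, -0.01, 0.005], -0.008], [-1, [0.016, -0.003, 0.002], 0], [-1, [0.008, 0, 0], 0], [-1, [0, 0, 0], 0]]'

```text
clock: 17.35
ee_pos: [0.6575, 0.124, 0.0478]
tool_rot: [76.6, 86.8, -171.3]
force: [0.0, -0.3, 0.0]
finger_gap: 0.996
```

```bash
python3 go.py .661 .124 .009 112
```

```text
clock 17.35 pos [0.6575 0.124  0.0478] phi 112.0808603627454 gap 0.9964969441464971 F [ 0.0229 -0.2551  0.0287]
shift tool [ 0.0386 -0.0054 -0.0018] turn deg 0.08086036274539765 | rows 1 per row [ 0.0386 -0.0054 -0.0018] 0.0014112795642641503 tilt x axis [-0.0552 -0.0084 -0.9984]
```

>>> move_arm --rows '[[-1, [0.01, -0.003, -0.001], 0], [-1, [0.012, -0.002, -0.001], 0], [-1, [0.012, 0, 0], 0], [-1, [0.005, 0, 0], 0], [-1, [0, 0, 0], 0]]'

```text
clock: 17.85
ee_pos: [0.6614, 0.1231, 0.0073]
tool_rot: [75.9, 86.9, -172.0]
force: [-0.8, 0.2, -0.2]
finger_gap: 1.003
```

```bash
python3 go.py .661 .124 .009 112
```

```text
clock 17.85 pos [0.6614 0.1231 0.0073] phi 112.05426176196572 gap 1.002983783889145 F [-0.8264  0.1514 -0.2321]
shift tool [-0.0017  0.0001  0.001 ] turn deg 0.0542617619657193 | rows 1 per row [-0.0017  0.0001  0.001 ] 0.0009470464042352323 tilt x axis [-0.0527 -0.0074 -0.9986]
```

>>> move_arm --rows '[[1, [-0.001, 0, 0], 0], [1, [0, 0, 0], 0], [1, [0, 0, 0], 0], [1, [0, 0, 0], 0], [1, [0, 0, 0], 0], [1, [0, 0, 0], 0]]' --squeeze 50

```text
clock: 18.45
ee_pos: [0.662, 0.1235, 0.0097]
tool_rot: [75.1, 87.1, -172.8]
force: [-0.6, -0.7, -1.1]
finger_gap: 0.634
```

>>> move_arm --rows '[[1, [-0.01, 0, 0], 0], [1, [-0.02, 0, 0], 0], [1, [-0.025, 0, 0], 0], [1, [-0.025, 0, 0], 0], [1, [-0.025, 0, 0], 0], [1, [-0.015, 0, 0], 0], [1, [-0.005, 0, 0], 0], [1, [0, 0, 0], 0]]'

```text
clock: 19.25
ee_pos: [0.6682, 0.1237, 0.1425]
tool_rot: [75.9, 87.0, -172.1]
force: [0.5, -0.0, -1.8]
finger_gap: 0.638
```

```bash
python3 go.py .6376 -.1447 .14 112
```

```text
clock 19.25 pos [0.6682 0.1237 0.1425] phi 112.04021842482561 gap 0.6381381912358491 F [ 0.4526 -0.0331 -1.8308]
shift tool [ 0.006   0.1289 -0.2373] turn deg 0.040218424825610555 | rows 6 per row [ 0.001   0.0215 -0.0395] 0.0001169906555287884 tilt x axis [-0.0518 -0.0072 -0.9986]
```

>>> move_arm --rows '[[1, [0, 0.008, -0.016], 0], [1, [0, 0.014, -0.027], 0], [1, [0, 0.016, -0.029], 0], [1, [0, 0.016, -0.029], 0], [1, [0, 0.016, -0.029], 0], [1, [0, 0.016, -0.029], 0], [1, [0, 0.016, -0.029], 0], [1, [0, 0.014, -0.025], 0], [1, [0, 0.007, -0.012], 0], [1, [0, 0.002, -0.004], 0]]'

```text
clock: 20.25
ee_pos: [0.6291, -0.1488, 0.1351]
tool_rot: [74.9, 86.0, -173.0]
force: [-0.3, 0.8, -2.0]
finger_gap: 0.638
```

```bash
python3 go.py .6386 -.145 .03 112
```

```text
clock 20.25 pos [ 0.6291 -0.1488  0.1351] phi 112.04266679872795 gap 0.6384705144105369 F [-0.2782  0.8302 -2.0253]
shift tool [ 0.1041 -0.0172 -0.002 ] turn deg 0.042666798727950095 | rows 3 per row [ 0.0347 -0.0057 -0.0007] 0.00024822537302948586 tilt x axis [-0.0692 -0.0085 -0.9976]
```

>>> move_arm --rows '[[1, [0.01, -0.004, 0], 0], [1, [0.018, -0.005, -0.001], 0], [1, [0.02, -0.005, -0.001], 0], [1, [0.02, -0.003, 0], 0], [1, [0.015, 0, 0], 0], [1, [0.008, 0, 0], 0], [1, [0.002, 0, 0], 0], [1, [0, 0, 0], 0]]'

```text
clock: 21.05
ee_pos: [0.6403, -0.1374, 0.0317]
tool_rot: [73.8, 85.8, -173.8]
force: [-0.8, 0.2, -1.0]
finger_gap: 0.639
```

```bash
python3 go.py .6386 -.145 .0115 112
```

```text
clock 21.05 pos [ 0.6403 -0.1374  0.0317] phi 112.34691650571783 gap 0.6388188918194978 F [-0.7529  0.1752 -0.9757]
shift tool [ 0.0203  0.003  -0.0067] turn deg 0.3469165057178287 | rows 1 per row [ 0.0203  0.003  -0.0067] 0.006054835254289846 tilt x axis [-0.0723 -0.0079 -0.9974]
```

>>> move_arm --rows '[[1, [0.005, 0.001, -0.003], 0], [1, [0.006, 0.001, -0.003], 0], [1, [0.004, 0, -0.001], 0], [1, [0.001, 0, 0], 0], [1, [0, 0, 0], 0]]'

```text
clock: 21.55
ee_pos: [0.6416, -0.1454, 0.0167]
tool_rot: [74.2, 86.1, -173.4]
force: [-0.4, 0.5, -1.7]
finger_gap: 0.633
```

```bash
python3 go.py .6386 -.145 .0105 112
```

```text
clock 21.55 pos [ 0.6416 -0.1454  0.0167] phi 112.36692063853351 gap 0.632987515854786 F [-0.4033  0.5472 -1.7334]
shift tool [0.0064 0.0022 0.0014] turn deg 0.3669206385335144 | rows 1 per row [0.0064 0.0022 0.0014] 0.006403973235929805 tilt x axis [-0.0682 -0.0079 -0.9976]
```

>>> move_arm --rows '[[1, [0.003, 0.0015, 0.001], 0], [1, [0.003, 0.001, 0], 0], [1, [0, 0, 0], 0], [1, [0.002, 0, 0], 0], [1, [0, 0, 0], 0]]'

```text
clock: 22.05
ee_pos: [0.6387, -0.1457, 0.0095]
tool_rot: [74.6, 86.2, -173.0]
force: [-0.2, 0.3, -0.9]
finger_gap: 0.639
```

>>> move_arm --rows '[[-1, [0, 0, 0], 0], [-1, [0, 0, 0], 0], [-1, [0, 0, 0], 0], [-1, [0, 0, 0], 0], [-1, [-0.015, 0, 0], 0], [-1, [-0.025, 0, 0], 0], [-1, [-0.03, 0, 0], 0], [-1, [-0.03, 0, 0], 0], [-1, [-0.02, 0, 0], 0], [-1, [0, 0, 0], 0]]'

```text
clock: 23.05
ee_pos: [0.6479, -0.1451, 0.1393]
tool_rot: [75.9, 86.3, -171.6]
force: [-0.0, 0.2, -0.4]
finger_gap: 1.003
```

```bash
python3 go.py .48 -.22 .15 90
```

```text
clock 23.05 pos [ 0.6479 -0.1451  0.1393] phi 112.42657062483842 gap 1.0034132141755243 F [-0.0473  0.1997 -0.4161]
shift tool [ 0.0009  0.1841 -0.005 ] turn deg 22.42657062483842 | rows 4 per row [ 0.0002  0.046  -0.0013] 0.0978543743336181 tilt x axis [-0.0644 -0.0095 -0.9979]
```

>>> move_arm --rows '[[-1, [0, 0.012, 0], 0], [-1, [0, 0.022, -0.001], 0], [-1, [0, 0.025, -0.001], 0], [-1, [0, 0.025, -0.001], 0], [-1, [0, 0.025, -0.001], 0], [-1, [0, 0.025, -0.001], 0], [-1, [0, 0.022, 0], 0], [-1, [0, 0.018, 0], 0], [-1, [0, 0.006, 0], 0], [-1, [0, 0, 0], 0]]'

```text
clock: 24.05
ee_pos: [0.4691, -0.2216, 0.1498]
tool_rot: [74.1, 86.0, -173.5]
force: [0.2, -0.5, 0.4]
finger_gap: 0.997
```

>>> move_arm --rows '[[-1, [0, 0, 0], 0.08], [-1, [0, 0, 0], 0.1], [-1, [0, 0, 0], 0.1], [-1, [0, 0, 0], 0.08], [-1, [0, 0, 0], 0.03], [-1, [0, 0, 0], 0]]'

```text
clock: 24.65
ee_pos: [0.4727, -0.2206, 0.1491]
tool_rot: [97.8, 86.0, -173.0]
force: [0.0, -0.7, -0.6]
finger_gap: 1.0
```

```bash
python3 go.py .467 -.240 .02 90; python3 w.py w4.png .467,-.240,.008,.042 .477,-.2405,.048 .467,-.240,.042 $(python3 -c "
import math
a=math.radians(0)
for u,v in ((27,10),(27,-10),(-27,10),(-27,-10)): print('%.4f,%.4f,.034'%(.467+(u*math.cos(a)-v*math.sin(a))/1e3,-.240+(u*math.sin(a)+v*math.cos(a))/1e3))")
```

```text
clock 24.65 pos [ 0.4727 -0.2206  0.1491] phi 89.28068337594488 gap 1.0002494271352407 F [ 0.0265 -0.7006 -0.6272]
shift tool [ 0.1293 -0.0035 -0.0182] turn deg -0.719316624055125 | rows 3 per row [ 0.0431 -0.0012 -0.0061] -0.004184814484697392 tilt x axis [-0.0694 -0.0086 -0.9976]
.467,-.240,.008,.042 [295.7958 234.2597]
.477,-.2405,.048 [292.0542 258.0892]
.467,-.240,.042 [292.8892 243.7811]
0.4940,-0.2300,.034 [306.5657 272.5723]
0.4940,-0.2500,.034 [282.6466 272.7999]
0.4400,-0.2300,.034 [305.1953 208.2368]
0.4400,-0.2500,.034 [280.0635 208.5343]
```

View pics/w4.png

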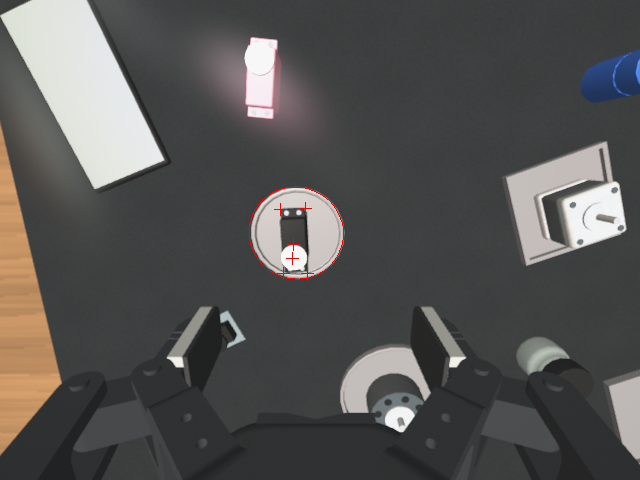

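The servo's horn (294,258) and ears coincide with the prediction, with yaw about 0. The flat motor is upright in the large dish, the stepper is upright in the square tray, and the pink servo at (261,75) is untouched.

>>> move_arm --rows '[[-1, [0.012, 0, -0.005], -0.005], [-1, [0.02, 0, -0.006], -0.005], [-1, [0.02, 0, -0.005], 0], [-1, [0.02, 0, -0.002], 0], [-1, [0.016, 0, 0], 0], [-1, [0.008, 0, 0], 0], [-1, [0, 0, 0], 0]]'

```text
clock: 25.4
ee_pos: [0.4659, -0.241, 0.0456]
tool_rot: [96.3, 85.9, -173.3]
force: [-0.7, 0.9, 0.6]
finger_gap: 1.001
```

```bash
python3 go.py .467 -.240 .010 90
```

```text
clock 25.4 pos [ 0.4659 -0.241   0.0456] phi 90.4302145444796 gap 1.0006524976553837 F [-0.7324  0.913   0.6042]
shift tool [ 0.0354 -0.0036  0.0013] turn deg 0.43021454447959684 | rows 1 per row [ 0.0354 -0.0036  0.0013] 0.00750866029113656 tilt x axis [-0.0705 -0.0083 -0.9975]
```

>>> move_arm --rows '[[-1, [0.01, -0.002, 0.001], 0.007], [-1, [0.012, -0.001, 0], 0], [-1, [0.01, 0, 0], 0], [-1, [0.003, 0, 0], 0], [-1, [0, 0, 0], 0]]'

```text
clock: 25.9
ee_pos: [0.4678, -0.2403, 0.0084]
tool_rot: [97.3, 86.0, -172.7]
force: [0.3, 0.8, 0.0]
finger_gap: 1.001
```

```bash
python3 go.py .467 -.240 .010 90
```

```text
clock 25.9 pos [ 0.4678 -0.2403  0.0084] phi 90.08499783187925 gap 1.0005594780357807 F [0.3181 0.768  0.0089]
shift tool [-0.0015  0.0009  0.0003] turn deg 0.08499783187924947 | rows 1 per row [-0.0015  0.0009  0.0003] 0.0014834920233495026 tilt x axis [-0.0684 -0.0088 -0.9976]
```

>>> move_arm --rows '[[1, [-0.003, 0, 0], 0], [1, [0, 0, 0], 0], [1, [0, 0, 0], 0], [1, [0, 0, 0], 0], [1, [0, 0, 0], 0], [1, [0, 0, 0], 0], [1, [0, 0, 0], 0], [1, [0, 0, 0], 0]]' --squeeze 35

```text
clock: 26.7
ee_pos: [0.4691, -0.2404, 0.0133]
tool_rot: [97.9, 86.2, -172.0]
force: [-0.4, 0.5, 0.2]
finger_gap: 0.226
```

>>> move_arm --rows '[[1, [-0.01, 0, 0], 0], [1, [-0.02, 0, 0], 0], [1, [-0.025, 0, 0], 0], [1, [-0.025, 0, 0], 0], [1, [-0.025, 0, 0], 0], [1, [-0.015, 0, 0], 0], [1, [-0.005, 0, 0], 0], [1, [0, 0, 0], 0]]'

```text
clock: 27.5
ee_pos: [0.4769, -0.2393, 0.1463]
tool_rot: [97.9, 86.2, -172.0]
force: [0.2, -0.0, -1.3]
finger_gap: 0.229
```

```bash
python3 go.py .6643 .124 .15 112
```

```text
clock 27.5 pos [ 0.4769 -0.2393  0.1463] phi 90.10311794185645 gap 0.22884188659918686 F [ 0.1529 -0.0003 -1.3019]
shift tool [-0.0194 -0.1872  0.3629] turn deg -21.896882058143547 | rows 9 per row [-0.0022 -0.0208  0.0403] -0.0424636319817197 tilt x axis [-0.0662 -0.0093 -0.9978]
```

>>> move_arm --rows '[[1, [-0.001, -0.008, 0.016], 0], [1, [-0.001, -0.013, 0.025], 0], [1, [-0.001, -0.013, 0.025], 0], [1, [-0.001, -0.013, 0.025], 0], [1, [-0.001, -0.013, 0.025], 0], [1, [-0.001, -0.013, 0.025], 0], [1, [-0.001, -0.013, 0.025], 0], [1, [-0.001, -0.013, 0.025], 0], [1, [-0.001, -0.013, 0.025], 0], [1, [-0.001, -0.013, 0.025], 0]]'

```text
clock: 28.5
ee_pos: [0.5985, 0.0078, 0.135]
tool_rot: [96.9, 85.2, -173.4]
force: [0.3, -0.6, -0.7]
finger_gap: 0.229
```

```bash
python3 go.py .6662 .1247 .14 112.3
```

```text
clock 28.5 pos [0.5985 0.0078 0.135 ] phi 89.6878450443519 gap 0.2290723030343192 F [ 0.3368 -0.5558 -0.7207]
shift tool [-0.0117 -0.0663  0.1172] turn deg -22.612154955648094 | rows 3 per row [-0.0039 -0.0221  0.0391] -0.13155218498240387 tilt x axis [-0.0829 -0.0096 -0.9965]
```

>>> move_arm --rows '[[1, [-0.003, -0.013, 0.024], 0], [1, [-0.003, -0.014, 0.026], 0], [1, [-0.002, -0.014, 0.025], 0], [1, [-0.002, -0.012, 0.02], 0], [1, [-0.002, -0.008, 0.012], 0], [1, [0, 0, 0], -0.08], [1, [0, 0, 0], -0.1], [1, [0, 0, 0], -0.1], [1, [0, 0, 0], -0.08], [1, [0, 0, 0], -0.03]]'

```text
clock: 29.5
ee_pos: [0.6581, 0.1205, 0.1267]
tool_rot: [76.1, 84.0, -171.0]
force: [0.3, 0.2, -1.0]
finger_gap: 0.227
```

```bash
python3 go.py .6662 .1247 .04 112.3
```

```text
clock 29.5 pos [0.6581 0.1205 0.1267] phi 112.90549892535553 gap 0.2272857403172301 F [ 0.2824  0.2124 -0.9601]
shift tool [ 0.0853 -0.0178 -0.0014] turn deg 0.6054989253555334 | rows 2 per row [ 0.0427 -0.0089 -0.0007] 0.005283974932370717 tilt x axis [-0.1025 -0.0163 -0.9946]
```

>>> move_arm --rows '[[1, [0.012, -0.005, 0], 0.005], [1, [0.018, -0.006, 0], 0.005], [1, [0.02, -0.005, -0.001], 0], [1, [0.018, -0.002, 0], 0], [1, [0.008, 0, 0], 0], [1, [0.002, 0, 0], 0], [1, [0, 0, 0], 0]]'

```text
clock: 30.2
ee_pos: [0.665, 0.1229, 0.0371]
tool_rot: [77.7, 83.6, -170.4]
force: [0.5, -0.3, -0.2]
finger_gap: 0.228
```

```bash
python3 go.py .6655 .1247 .0145 112.3
```

```text
clock 30.2 pos [0.665  0.1229 0.0371] phi 111.78797042695055 gap 0.2283417998706588 F [ 0.5482 -0.2562 -0.1837]
shift tool [ 0.0224 -0.0036  0.001 ] turn deg -0.5120295730494462 | rows 1 per row [ 0.0224 -0.0036  0.001 ] -0.008936601917293658 tilt x axis [-0.1095 -0.0185 -0.9938]
```

>>> move_arm --rows '[[1, [0.007, -0.003, 0.001], -0.008], [1, [0.007, -0.001, 0], 0], [1, [0.004, 0, 0], 0], [1, [0.002, 0, 0], 0], [1, [0, 0, 0], 0]]'

```text
clock: 30.7
ee_pos: [0.6676, 0.1257, 0.0175]
tool_rot: [76.8, 83.8, -170.8]
force: [0.1, 0.3, -0.6]
finger_gap: 0.229
```

```bash
python3 go.py .6655 .1247 .0145 112.3
```

```text
clock 30.7 pos [0.6676 0.1257 0.0175] phi 112.27876634221555 gap 0.22878765737430937 F [ 0.0703  0.2768 -0.6299]
shift tool [ 0.0032  0.002  -0.0001] turn deg -0.021233657784449633 | rows 1 per row [ 0.0032  0.002  -0.0001] -0.00037059724058037053 tilt x axis [-0.106  -0.0172 -0.9942]
```

>>> move_arm --rows '[[1, [0.003, 0.0015, 0], 0], [1, [0.002, 0.0005, 0], 0], [1, [0, 0, 0], 0]]'

```text
clock: 31.0
ee_pos: [0.6658, 0.125, 0.014]
tool_rot: [76.7, 84.0, -170.9]
force: [-0.2, -0.3, -0.9]
finger_gap: 0.225
```

Within 1 mm of the floor. I'll release and lift.

>>> move_arm --rows '[[-1, [0, 0, 0], 0], [-1, [0, 0, 0], 0], [-1, [0, 0, 0], 0], [-1, [0, 0, 0], 0], [-1, [0, 0, 0], 0], [-1, [-0.02, 0, 0], 0], [-1, [-0.025, 0, 0], 0], [-1, [-0.03, 0, 0], 0], [-1, [-0.03, 0, 0], 0], [-1, [-0.01, 0, 0], 0]]'

```text
clock: 32.0
ee_pos: [0.6764, 0.1262, 0.1292]
tool_rot: [77.5, 83.6, -170.1]
force: [0.8, -0.3, 0.2]
finger_gap: 1.002
```

```bash
python3 go.py .4542 .2285 .15 110; python3 - <<'E'
from h import *
t=imaging.grab_frame('top')[95:355,110:480,::-1]; s=imaging.grab_frame('scene')[140:370,175:495,::-1]
cv2.imwrite('pics/c2.png',np.vstack([cv2.resize(t,(427,300),interpolation=3),cv2.resize(s,(427,300),interpolation=3)]))
E
```

```text
clock 32.0 pos [0.6764 0.1262 0.1292] phi 112.27225302398647 gap 1.0017220939019944 F [ 0.7797 -0.3486  0.1611]
shift tool [0.0017 0.1677 0.1794] turn deg 2.2722530239864653 | rows 6 per row [0.0003 0.0279 0.0299] 0.006609716117826917 tilt x axis [-0.1095 -0.019  -0.9938]
```

View pics/c2.png

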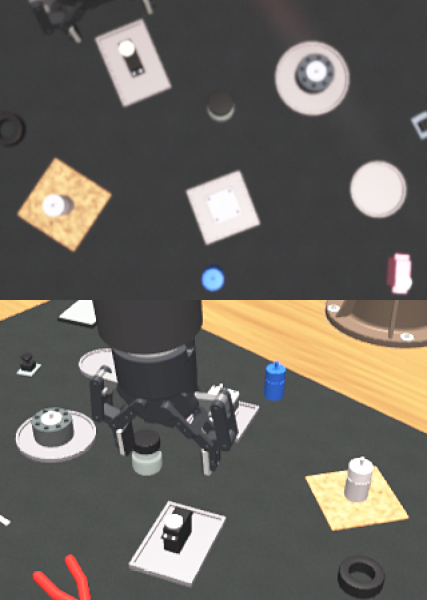

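The top and scene views show the servo lengthwise in the oblong tray, the flat motor in the large dish, the stepper in the square tray, the slim motor upright on the cork, the small dish empty, and the jar and look-alikes untouched. Next is the slim motor.

>>> move_arm --rows '[[-1, [-0.003, 0.009, 0.01], 0], [-1, [-0.003, 0.019, 0.02], 0], [-1, [-0.003, 0.019, 0.02], 0], [-1, [-0.003, 0.019, 0.02], 0], [-1, [-0.003, 0.019, 0.02], 0], [-1, [-0.003, 0.019, 0.02], 0], [-1, [-0.003, 0.019, 0.02], 0], [-1, [-0.003, 0.017, 0.018], 0], [-1, [0, 0.01, 0.01], 0], [-1, [0, 0, 0], 0]]'

```text
clock: 33.1
ee_pos: [0.4609, 0.2162, 0.16]
tool_rot: [79.8, 82.3, -168.0]
force: [0.6, -0.1, 0.4]
finger_gap: 1.002
```

```bash
python3 go.py .4514 .2282 .14 112; python3 w.py w5.png .4514,.2282,.066 .4514,.2282,.054,.015
```

```text
clock 33.1 pos [0.4609 0.2162 0.16  ] phi 112.06864764996027 gap 1.0024950620292752 F [ 0.5886 -0.0724  0.3526]
shift tool [0.0208 0.0015 0.0142] turn deg 0.06864764996026906 | rows 1 per row [0.0208 0.0015 0.0142] 0.0011981275155632496 tilt x axis [-0.1316 -0.0279 -0.9909]
.4514,.2282,.066 [332.485  257.0213]
.4514,.2282,.054,.015 [331.3717 253.595 ]
```

View pics/w5.png

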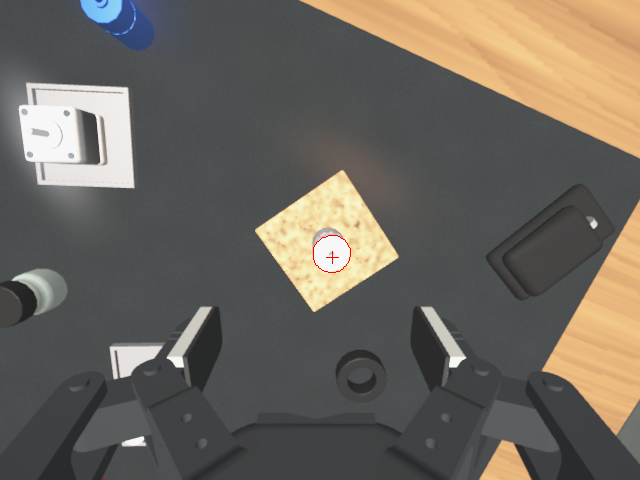

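The slim motor's top sits exactly in the predicted circle at (332,254).

```bash
python3 go.py .449 .2277 .05 112;
```

```text
clock 33.15 pos [0.4616 0.216  0.1599] phi 112.06156400808214 gap 0.9992809986776916 F [-0.0416 -0.1721  0.3792]
shift tool [ 0.1103 -0.0074  0.013 ] turn deg 0.06156400808214357 | rows 3 per row [ 0.0368 -0.0025  0.0043] 0.00035816488058593496 tilt x axis [-0.1315 -0.028  -0.9909]
```

>>> move_arm --rows '[[-1, [0.012, -0.004, 0.007], 0], [-1, [0.018, -0.003, 0.006], 0], [-1, [0.018, 0, 0], 0], [-1, [0.018, 0, 0], 0], [-1, [0.01, 0, 0], 0], [-1, [0.002, 0, 0], 0], [-1, [0, 0, 0], 0]]'

```text
clock: 33.85
ee_pos: [0.4548, 0.2279, 0.072]
tool_rot: [81.4, 82.0, -166.7]
force: [-0.9, -0.4, 0.4]
finger_gap: 1.001
```

```bash
python3 go.py .449 .2277 .015 112;
```

```text
clock 33.85 pos [0.4548 0.2279 0.072 ] phi 111.78276909335406 gap 1.0010618870008217 F [-0.8654 -0.4096  0.387 ]
shift tool [ 0.0572 -0.0024  0.0008] turn deg -0.2172309066459377 | rows 2 per row [ 0.0286 -0.0012  0.0004] -0.0018956972790320223 tilt x axis [-0.1352 -0.0319 -0.9903]
```

>>> move_arm --rows '[[-1, [0.01, -0.002, 0.001], 0], [-1, [0.015, 0, 0], 0], [-1, [0.015, 0, 0], 0], [-1, [0.01, 0, 0], 0], [-1, [0.003, 0, 0], 0], [-1, [0, 0, 0], 0]]'

```text
clock: 34.45
ee_pos: [0.452, 0.2298, 0.0182]
tool_rot: [80.2, 82.3, -167.9]
force: [0.6, 0.4, 0.3]
finger_gap: 1.0
```

```bash
python3 go.py .449 .2277 .015 112;
```

```text
clock 34.45 pos [0.452  0.2298 0.0182] phi 111.75692240255806 gap 0.999825254662431 F [0.5534 0.3759 0.3214]
shift tool [ 0.0036  0.0031 -0.0009] turn deg -0.24307759744193902 | rows 1 per row [ 0.0036  0.0031 -0.0009] -0.004242504413199182 tilt x axis [-0.1304 -0.0279 -0.9911]
```

>>> move_arm --rows '[[-1, [0.003, 0.003, -0.001], 0], [-1, [0, 0, 0], 0], [1, [0, 0, 0], 0], [1, [0, 0, 0], 0], [1, [0, 0, 0], 0], [1, [0, 0, 0], 0], [1, [0, 0, 0], 0], [1, [0, 0, 0], 0], [1, [0, 0, 0], 0]]' --squeeze 40

```text
clock: 35.35
ee_pos: [0.4504, 0.2284, 0.0177]
tool_rot: [79.5, 82.5, -168.7]
force: [0.0, -0.6, 1.4]
finger_gap: 0.336
```

>>> move_arm --rows '[[1, [-0.01, 0, 0], 0], [1, [-0.02, 0, 0], 0], [1, [-0.025, 0, 0], 0], [1, [-0.025, 0, 0], 0], [1, [-0.025, 0, 0], 0], [1, [-0.02, 0, 0], 0], [1, [-0.005, 0, 0], 0], [1, [0, 0, 0], 0]]'

```text
clock: 36.15
ee_pos: [0.4668, 0.2313, 0.1536]
tool_rot: [79.8, 82.4, -168.4]
force: [-0.0, -0.5, -1.3]
finger_gap: 0.34
```

```bash
python3 go.py .466 -.2400 .15 112;
```

```text
clock 36.15 pos [0.4668 0.2313 0.1536] phi 111.74098705096824 gap 0.3397935937051818 F [-0.0159 -0.5384 -1.2913]
shift tool [ 0.0161  0.1747 -0.4375] turn deg -0.25901294903175653 | rows 10 per row [ 0.0016  0.0175 -0.0437] -0.00045206287659044106 tilt x axis [-0.129  -0.0265 -0.9913]
```

>>> move_arm --rows '[[1, [0, 0.005, -0.012], 0], [1, [0, 0.009, -0.022], 0], [1, [0, 0.009, -0.022], 0], [1, [0, 0.009, -0.022], 0], [1, [0, 0.009, -0.022], 0], [1, [0, 0.009, -0.022], 0], [1, [0, 0.009, -0.022], 0], [1, [0, 0.009, -0.022], 0], [1, [0, 0.009, -0.022], 0], [1, [0, 0.009, -0.022], 0]]'

```text
clock: 37.15
ee_pos: [0.4555, -0.009, 0.1492]
tool_rot: [81.2, 81.2, -166.8]
force: [-0.2, -0.6, -1.8]
finger_gap: 0.34
```

```bash
python3 go.py .466 -.2400 .15 112;
```

```text
clock 37.15 pos [ 0.4555 -0.009   0.1492] phi 111.83877690747877 gap 0.3399697488485441 F [-0.1577 -0.5543 -1.7978]
shift tool [ 0.0056  0.0763 -0.2183] turn deg -0.1612230925212259 | rows 5 per row [ 0.0011  0.0153 -0.0437] -0.0005627747589485677 tilt x axis [-0.1482 -0.0347 -0.9883]
```

>>> move_arm --rows '[[1, [0, 0.008, -0.022], 0], [1, [0, 0.008, -0.022], 0], [1, [0, 0.008, -0.022], 0], [1, [0, 0.008, -0.022], 0], [1, [0, 0.008, -0.022], 0], [1, [0, 0.008, -0.022], 0], [1, [0, 0.008, -0.022], 0], [1, [0, 0.007, -0.02], 0], [1, [0, 0.006, -0.016], 0], [1, [0, 0.003, -0.008], 0]]'

```text
clock: 38.15
ee_pos: [0.4485, -0.2332, 0.1434]
tool_rot: [79.1, 79.9, -169.2]
force: [0.1, 0.9, -2.0]
finger_gap: 0.335
```

```bash
python3 go.py .466 -.2400 .045 112;
```

```text
clock 38.15 pos [ 0.4485 -0.2332  0.1434] phi 111.54967036282954 gap 0.3347493843535293 F [ 0.1015  0.9029 -2.0051]
shift tool [ 0.0941 -0.0304 -0.016 ] turn deg -0.45032963717045504 | rows 3 per row [ 0.0314 -0.0101 -0.0053] -0.0026199116293119606 tilt x axis [-0.1724 -0.0329 -0.9845]
```

>>> move_arm --rows '[[1, [0.012, -0.007, -0.004], 0], [1, [0.018, -0.008, -0.004], -0.004], [1, [0.02, -0.007, -0.004], -0.004], [1, [0.018, -0.006, -0.003], 0], [1, [0.012, -0.002, -0.001], 0], [1, [0.006, 0, 0], 0], [1, [0.001, 0, 0], 0], [1, [0, 0, 0], 0]]'

```text
clock: 38.95
ee_pos: [0.4638, -0.2376, 0.0407]
tool_rot: [77.4, 79.5, -170.5]
force: [0.0, 0.3, -1.2]
finger_gap: 0.34
```

```bash
python3 go.py .4665 -.2400 .0195 112;
```

```text
clock 38.95 pos [ 0.4638 -0.2376  0.0407] phi 111.94868239547321 gap 0.3404168934575112 F [ 0.0337  0.3242 -1.229 ]
shift tool [ 0.0204 -0.0053 -0.0041] turn deg -0.05131760452678691 | rows 1 per row [ 0.0204 -0.0053 -0.0041] -0.0008956611632287781 tilt x axis [-0.1803 -0.0303 -0.9831]
```

>>> move_arm --rows '[[1, [0.006, -0.003, -0.002], 0], [1, [0.007, -0.002, -0.002], 0], [1, [0.004, -0.001, 0], 0], [1, [0.001, 0, 0], 0], [1, [0, 0, 0], 0]]'

```text
clock: 39.45
ee_pos: [0.4692, -0.2397, 0.0217]
tool_rot: [77.7, 79.7, -170.1]
force: [-0.0, -0.2, -2.1]
finger_gap: 0.335
```

```bash
python3 go.py .4665 -.2400 .0185 112;
```

```text
clock 39.45 pos [ 0.4692 -0.2397  0.0217] phi 111.98377883507172 gap 0.3349062980518429 F [-0.0014 -0.245  -2.127 ]
shift tool [0.0036 0.0021 0.0006] turn deg -0.016221164928282406 | rows 1 per row [0.0036 0.0021 0.0006] -0.0002831127365075578 tilt x axis [-0.1769 -0.0308 -0.9838]
```

>>> move_arm --rows '[[1, [0.002, 0.0015, 0], 0], [1, [0.002, 0.001, 0], 0], [1, [0, 0, 0], 0]]'

```text
clock: 39.75
ee_pos: [0.4665, -0.2409, 0.0185]
tool_rot: [77.8, 79.7, -170.0]
force: [-1.0, 0.1, -1.1]
finger_gap: 0.34
```

>>> move_arm --rows '[[-1, [0, 0, 0], 0], [-1, [0, 0, 0], 0], [-1, [0, 0, 0], 0], [-1, [0, 0, 0], 0], [-1, [0, 0, 0], 0], [-1, [-0.02, 0, 0], 0], [-1, [-0.03, 0, 0], 0], [-1, [-0.03, 0, 0], 0], [-1, [-0.03, 0, 0], 0], [-1, [-0.02, 0, 0], 0]]'

```text
clock: 40.75
ee_pos: [0.4872, -0.2367, 0.1484]
tool_rot: [77.2, 79.3, -170.7]
force: [-0.8, 0.6, -0.8]
finger_gap: 1.001
```

>>> move_arm --rows '[[-1, [-0.02, 0, -0.015], 0], [-1, [-0.02, 0, -0.025], 0], [-1, [-0.02, 0, -0.025], 0], [-1, [-0.01, 0, -0.025], 0], [-1, [0, 0, -0.025], 0], [-1, [0, 0, -0.025], 0], [-1, [0, 0, -0.02], 0], [-1, [0, 0, -0.01], 0], [-1, [0, 0, 0], 0]]'

```text
clock: 41.65
ee_pos: [0.5676, -0.3974, 0.2178]
tool_rot: [77.9, 79.7, -169.8]
force: [-0.2, 0.4, -0.3]
finger_gap: 0.998
```

```bash
python3 - <<'E'
from h import *
o=observe();print(o["clock"],o["ee_pos"])
a=imaging.grab_frame('top')[:,:,::-1];b=imaging.grab_frame('scene')[:,:,::-1]
cv2.imwrite('pics/top3.png',a);cv2.imwrite('pics/scene3.png',b)
cv2.imwrite('pics/top3c.png',cv2.resize(a[95:355,110:480],None,fx=2.15,fy=2.15,interpolation=3))
cv2.imwrite('pics/scene3c.png',cv2.resize(b[140:370,175:495],None,fx=2.5,fy=2.5,interpolation=3))
E
```

```text
41.65 [ 0.5676 -0.3974  0.2178]
```

View pics/top3c.png

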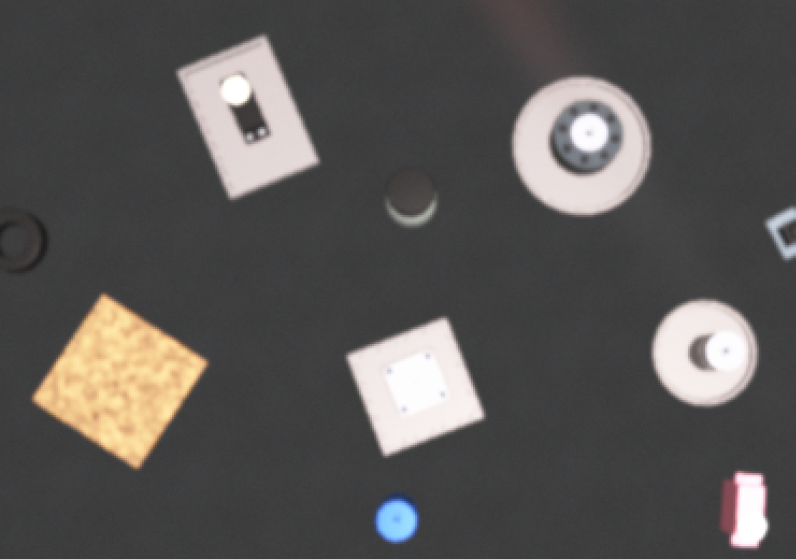

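View pics/scene3c.png

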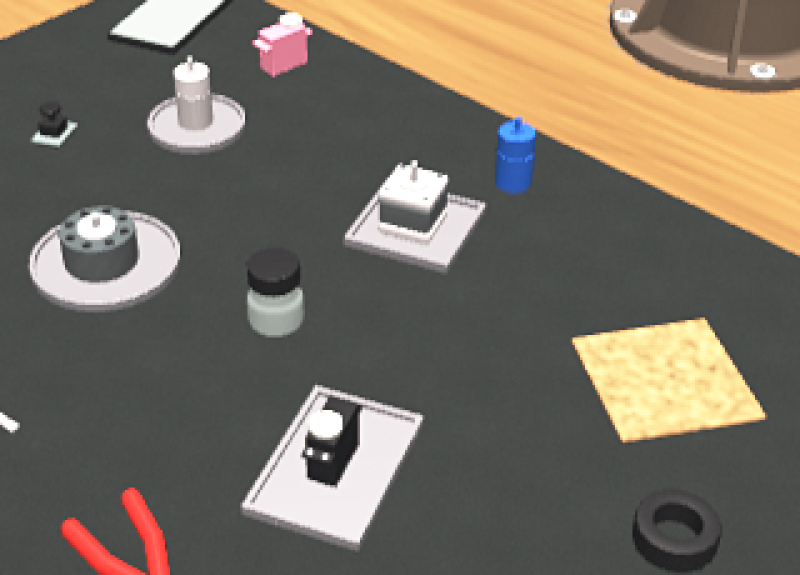

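All four stand upright in their own trays, and the jar is unchanged at (412,192). I'll check the centring numerically.

```bash
python3 - <<'E'
from h import *
T=cam("top");S=cam("scene")
tp=lambda p:((p[0]+.5)/2.15-.5+110,(p[1]+.5)/2.15-.5+95)
sp=lambda p:((p[0]+.5)/2.5-.5+175,(p[1]+.5)/2.5-.5+140)
for n,a,b,z,c in (("slim",(726,351),(191,59),.066,(.4669,-.2403)),("stepper",(416,381),(415,164),.062,(.4449,-.0078)),("flat",(589,132),(97,217),.046,(.6374,-.145)),("horn",(236,89),(325,413),.048,(.6643,.1232)),("jar",(412,192),(273,258),.052,(.592,-.0074))):
    X=tri(T,tp(a),S,sp(b)); t=onz(T,tp(a),z); print(n,"tri",X,"top@z",t[:2],"off mm",1e3*(X[:2]-c),1e3*(t[:2]-c))
h=onz(T,tp((236,89)),.048)[:2]; e=onz(T,tp((257,134)),.034)[:2]; d=h-e
print("servo yaw",np.degrees(np.arctan2(d[1],d[0])),"len(34?)",np.hypot(*d),"centre",h-.010*d/np.hypot(*d))
A=[onz(T,tp(p),.044)[:2] for p in ((389,371),(428,356),(443,394),(404,409))]; print("stepper screws centre",np.mean(A,0))
E
```

```text
slim tri [ 0.4673 -0.239   0.0666] top@z [ 0.4666 -0.2384] off mm [0.447  1.2957] [-0.2565  1.8651]
stepper tri [ 0.4483 -0.0073  0.0622] top@z [ 0.4488 -0.0079] off mm [3.3545 0.5156] [ 3.9266 -0.1343]
flat tri [ 0.6388 -0.1453  0.044 ] top@z [ 0.638  -0.1447] off mm [ 1.3922 -0.2693] [0.6477 0.32  ]
horn tri [0.672  0.1244 0.0548] top@z [0.6742 0.1256] off mm [7.6761 1.1777] [9.8539 2.4187]
jar tri [ 0.5916 -0.0075  0.0547] top@z [ 0.592  -0.0074] off mm [-0.449  -0.1222] [-0.0101  0.0017]
servo yaw 23.12511539655166 len(34?) 0.03407588259043936 centre [0.665  0.1217]
stepper screws centre [ 0.4477 -0.0079]
```

All motors are within 1–3.5 mm of their tray centres. The servo is within about 1° of the tray axis.

```bash
python3 -c "
from station import robot
print(robot.sign_off())"
```

```text
the job is handed in; nothing more can be done
None
```

All four motors are back in their own trays, standing upright. I handed the job in with about 42 of the 128 s used. I parked the slim motor on the cork, then moved the stepper, flat motor and servo in that order, and put the slim motor in the small dish last.

My last checks, from the top and scene cameras:

| Motor | Distance from tray centre |
|---|---|
| Slim | about 1–2 mm |
| Flat | about 1 mm |
| Servo | about 2 mm, yaw 23° against the tray's 22° |
| Stepper | about 3–4 mm, the largest |

- **Bystanders:** The jar is where it was at the start, and the pink and blue look-alikes were left alone.
- **Tilt:** The tool drifted to about 10° of tilt by the last placing, because the small shifts build on each other. Between a motor's pick and its placing it changed by at most about 3°, and each motor settled flat.
- **Disagreement:** The two cameras gave the servo horn's height as 55 mm where 48 mm was expected. I put that down to picking the wrong pixel on the horn in the scene picture. The servo's position from the top camera was consistent with its known dimensions, so I used that.

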